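Lock a passed tray stack with the green T-head key

TASK

The tray stack has passed inspection, so lock it: take the green key from the key rack, lower its T-head lengthwise through the slot in the steel plate on top of the stack until its collar rests on the plate, then turn it a quarter turn, either way, so that the head lies squarely across under the plate, and let go. Leave the red and yellow keys in the rack.

Things in the scene. Friction and masses are not known exactly. Their poses are not given: they have to be found in the camera images.
- green_key_grip (a point): Green T-head key, upright in a rack, 160 g, 84 mm tall. From below: T-head 48 x 14 x 10 mm, shank 14 mm round and 18 long, collar 56 mm round and 6 thick, handle 46 x 16 mm and 50 tall. Point: handle's centre, 31 mm above the collar's underside. x: long way of head and handle (half a turn looks the same); y: across the handle; z up. In the rack the head hangs free: lift straight out.
- slot (a point): Centre of the slot, in the top face of the steel plate (116 x 116 x 8 mm) on the blue tray stack (220 x 180 mm, plate top 100 mm above the table, fixed). The slot goes through, 62 mm along x, 28 mm along y; below, a space 90 x 90 x 88 mm lets the T-head turn. z up. Key fully in: collar on the plate, handle's centre 31 mm above this point, 10 mm of room between plate and T-head.
- red_key_grip (a point): T-head key with a red handle, in the same rack; shape, sizes, point and axes as the green key. Leave it there. The rack is white, 270 x 90 mm, its top (on which the collars rest) 45 mm above the table, fixed; the three keys stand 84 mm apart in a row along their own x, in any order.
- yellow_key_grip (a point): T-head key with a yellow handle, in the same rack; shape, sizes, point and axes as the green key. Leave it there.

How it is judged:
By the outcome, as a careful person would: the job done as asked, in the order asked, and still so for the second after the job is handed in, with the robot touching nothing.
It also fails if it takes over 43 s, if anything falls off the work surface, if the arm or the gripper's body presses on something with over 40 N, if the wrist force passes 120 N, or if a joint passes its speed limit or range.

ROBOT

A 6-joint arm with a two-finger parallel gripper is mounted at the origin on the work surface. World frame = base frame: x ahead of the robot, y to its left, z up, the work surface at z = 0. Lengths are in mm, angles in rad, forces in N, time in s.
With the tool pointing down it reaches from about 350 to 875 mm from the base axis. Payload 4.2 kg.
Tool frame: the origin (TCP) lies midway between the tips of the shut fingers; the grasp point (between the pads) lies 19 mm behind it; z points along the fingers, y is the line along which they close (so a half turn about z gives the same grasp; the last joint's range is limited). The gripper opens to 85 mm and grips with 20 to 120 N. Pads are 22 mm wide; open, the fingers measure 114 mm over their backs; the gripper's body (76 mm by 85 mm) begins 54 mm behind the grasp point. The pads swing forward as they close: fully open they stand 13 mm farther back than shut.
Start: joints at [-0.976, 0.385, 0.008, 0, -1.194, -0.259], TCP at [205.968, -590.065, 231.312] pointing down, gripper open.
Joint ranges: [-3.14, 3.14], [-1.21, 2.06], [-1.07, 1.41], [-3.16, 2.05], [-2.99, -0.16], [-3.1, 3.1]. Speed limits (rad/s): [2.79, 2.79, 3.14, 3.14, 3.14, 3.14].

INTERFACE

Orientations are given as a unit quaternion [x, y, z, w].
In Python, from bench import arm, eyes, nets gives the robot as it stands.
- The arm moves only by the tool apply_moves, never from a script. Its arguments are lists of equal length, an entry for each row: "delta_rot": the turn, a rotation vector about the tool's x, y, z as a fraction of full scale, a list of three; "xyz": the shift along the tool's x, y, z as a fraction of full scale, a list of three; "hand": the gripper command: -1 is fully open, 1 is shut, values between are in proportion. In form: {"delta_rot": [[ax, ay, az], ...], "xyz": [[dx, dy, dz], ...], "hand": [hand, ...]}. A call has 1 to 20 rows; each row shifts and turns the commanded pose from where the row before left it, along the tool's axes as they then stand; what a row does not reach is not made up. Full scale, the value 1, is 0.025 m for a shift and 6 degrees for a turn. A row lasts 1/12 s, in which the tool goes at most 41.7 mm and 7.16 degrees, less where a joint would pass 70% of its speed; a pose out of reach is approached as far as the arm can. A call with a number of a shift or a turn outside -1 to 1 is refused whole. A call with a gripper value outside its range is refused whole. The fingers move at their own pace and stop on an object; the grip force is fixed at half the most. Time passes only in rows, so rows that do not move let the fingers close. It gives the time, the measured TCP pose, the force, the opening and the grip force at its end, in the units of the state.
- arm.read_state(): the state, without advancing time (a new reading comes with each control period).
- eyes.get_image(name): name is "scene" or "top" or "wrist"; returns a dict with "frame" (400x640x3 uint8, red, green, blue), "range_z" (400x640 float32, mm along the optical axis (not along the pixel's ray), 0 where there is no reading), "camera_matrix" (3x3 intrinsics, pixels), "R" (3x3) and "t" (3): a world point X has camera coordinates R X + t; the wrist camera has in their place "hand_eye" (4x4, takes a point from camera to tool coordinates, whose origin is the TCP and whose axes are the flange's). Camera axes: x right, y down, z forward; pixel columns grow to the right and rows downward; lengths in mm; the calibration is good to about 2 mm. A picture is of the moment at which its call begins: read the wrist's pose just before it.
- arm.job_done(): hands the job in; it is judged then, once.
Trained networks look in a picture, given as the dict that the camera call returned (one of the last four; its "shot" number tells which), for a name from the list of things; names that differ only in an ending like _2 or _b are one class to them, and where a whole thing is asked for, a point or a joint stands for the part that bears it (a point fixed in the world has none). Each returns a list of dicts, best first, with "score" (0 to 1); they miss things now and then, are a little off and sometimes report something else, mostly with a low value. They report only what shows in the picture. A call takes as long as a camera call.
- nets.look_for(name, picture): "bbox" ([left, top, right, bottom] in pixels, round what is visible of it).
- nets.masks_of(name, picture): "region" (400x640 bool, what is visible of it) and "bbox" ([left, top, right, bottom] in pixels, round what is visible of it).
The state is a dict: "clock": time; "joints": joint angles; "joint_vel": joint speeds; "joint_efforts": joint torques, N m; "position": TCP position; "ee_rot": TCP orientation; "contact_force": force on the tool from outside, world axes, zero at the start; "wrist_torque": the same for the moment, N m; "gripper_width": finger opening in mm; "grasp_force": force on a finger pad.
Only numpy, scipy, OpenCV 4.12 (cv2) and the standard library are available. Lean on these libraries where they do the work, as an engineer would, in place of code of your own. Each camera call takes 0.05 s, during which the arm holds its last target. There are 200 camera calls.

## Working session

There is one attempt and no reset: what is moved stays moved. The work goes in short steps, Python scripts to look and compute and a tool call to move; the robot and the scene stay as the last step left them, time stands still between calls to the robot, and variables do not carry over. Pictures are saved under pics/ and viewed, at most 10 in all, crops included, and the job is handed in when it is done.

Besides the shell and the picture viewer there is one more tool, called after "Request:" in YAML: its name, and indented under it one key for each argument. apply_moves: Moves the arm, as the interface text tells. Its arguments: {"type":"object","properties":{"delta_rot":{"type":"array"},"xyz":{"type":"array"},"hand":{"type":"array"}},"required":["delta_rot","xyz","hand"]}

```bash
mkdir -p pics; cat > h.py <<'E'
import numpy as np, cv2
from bench import arm, eyes, nets
from scipy.spatial.transform import Rotation as Rn
def cloud(p, st=None):
    K=p["camera_matrix"]; z=p["range_z"].astype(float)
    v,u=np.mgrid[0:400,0:640]
    c=np.stack([(u-K[0,2])/K[0,0]*z,(v-K[1,2])/K[1,1]*z,z],-1)
    if "R" in p: w=(c-np.array(p["t"]))@np.array(p["R"])
    else:
        H=np.array(p["hand_eye"]); w=c@H[:3,:3].T+H[:3,3]
        w=w@Rn.from_quat(st["ee_rot"]).as_matrix().T+np.array(st["position"])
    w[z<=0]=np.nan
    return w
def save(p,n): cv2.imwrite("pics/"+n,p["frame"][:,:,::-1])
E
python3 - <<'E'
from h import *
s=arm.read_state(); print(s)
for n in("scene","top"):
    p=eyes.get_image(n); save(p,n+"0.png"); w=cloud(p)
    for k in("green_key_grip","red_key_grip","yellow_key_grip","slot"):
        for m in nets.masks_of(k,p)[:2]:
            q=w[m["region"]]; q=q[~np.isnan(q[:,0])]
            print(n,k,round(m["score"],2),m["bbox"],len(q),np.median(q,0).round(1) if len(q) else'',q.max(0).round(1) if len(q) else '')
E
```

```text
{'clock': 0.0, 'joints': array([-9.76390477e-01,  3.85565608e-01,  6.62165736e-03, -5.04179067e-04,
       -1.19399656e+00, -2.58623918e-01]), 'joint_vel': array([ 5.33062276e-04, -7.03322575e-04, -3.20431362e-05,  4.52999598e-04,
       -6.02360472e-04,  6.77407389e-04]), 'joint_efforts': array([-9.93564172e-04, -3.92292202e+01,  1.88395000e+01,  4.18604672e+00,
       -4.76466928e-03, -1.83275603e-06]), 'position': array([ 205.7823113 , -589.53113441,  230.21371911]), 'ee_rot': array([-1.67011542e-01,  9.85954330e-01,  1.07297682e-03, -2.30209649e-04]), 'contact_force': array([ 0.4674668 , -0.72752121,  0.30897797]), 'wrist_torque': array([-0.01171004, -0.01004055,  0.01477488]), 'grasp_force': 0.0, 'gripper_width': 85.31846215945912}
scene green_key_grip 0.64 [467.0, 191.4, 498.4, 221.4] 733 [587.3 329.7  65.1] [609.2 384.6 102.5]
scene red_key_grip 0.84 [389.7, 192.3, 411.5, 218.6] 630 [555.2 169.3  69.8] [577.4 199.8 103.2]
scene yellow_key_grip 0.75 [425.9, 192.0, 459.7, 221.1] 703 [568.1 249.   65.8] [589.7 327.8 102.9]
scene slot 0.62 [152.7, 183.5, 253.9, 308.4] 11024 [ 614.9 -250.8   91.7] [ 686.8 -157.8  104.1]
top green_key_grip 0.56 [170.3, 176.7, 198.7, 197.4] 471 [572.2 330.   52.1] [605.1 366.4 105.4]
top red_key_grip 0.88 [240.1, 183.7, 264.7, 209.0] 436 [540.2 170.2  52.8] [571.4 199.1 106.7]
top yellow_key_grip 0.92 [201.8, 181.3, 229.5, 202.7] 464 [552.7 250.2  52.4] [584.9 288.2 103.8]
top slot 0.84 [385.3, 134.2, 477.5, 234.7] 7986 [ 566.1 -248.2   91.6] [ 711.1 -157.8  105.4]
```

View pics/scene0.png

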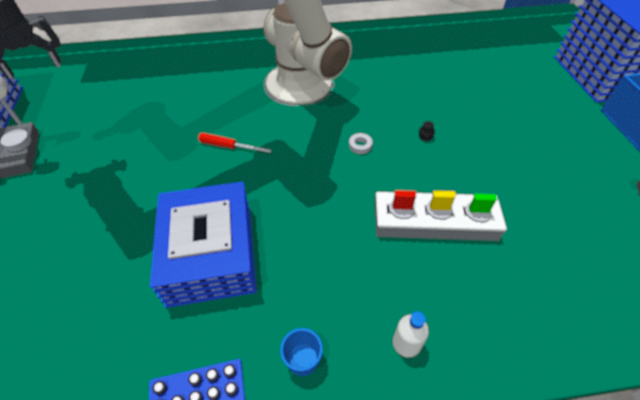

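View pics/top0.png

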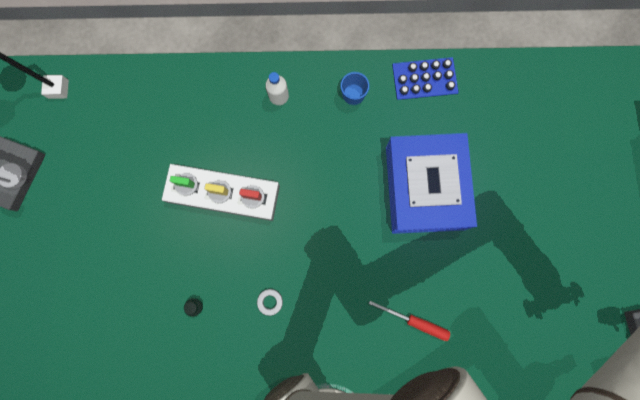

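```bash
python3 - <<'E'
from h import *
for n in("scene","top"):
    p=eyes.get_image(n); w=cloud(p)
    # key handles
    for k in("green_key_grip","yellow_key_grip","red_key_grip"):
        m=nets.masks_of(k,p)[0]["region"]
        q=w[cv2.dilate(m.astype(np.uint8),np.ones((3,3)))>0]; q=q[(q[:,2]>95)&(q[:,2]<110)]
        r=cv2.minAreaRect(q[:,:2].astype(np.float32)); print(n,k,len(q),r,np.median(q[:,2]))
    # plate: z near 100 around stack, slot hole
    f=p["frame"].astype(int); 
    s=nets.masks_of("slot",p)[0]["region"]
    q=w[s]; q=q[(q[:,2]>96)&(q[:,2]<106)]
    print(n,'plate',len(q),cv2.minAreaRect(q[:,:2].astype(np.float32)),np.median(q[:,2]))
E
```

```text
scene green_key_grip 154 ((581.1708374023438, 334.855224609375), (45.11777114868164, 17.10559844970703), 80.71049499511719) 99.60008097573939
scene yellow_key_grip 149 ((560.7709350585938, 253.13710021972656), (46.13549041748047, 17.797813415527344), 79.8782958984375) 99.82406899598702
scene red_key_grip 151 ((548.656494140625, 172.02783203125), (44.97480392456055, 17.85494041442871), 81.94385528564453) 99.859747399551
scene plate 2593 ((557.406005859375, -246.82699584960938), (148.9930419921875, 127.28712463378906), 1.9948025941848755) 99.78553195679363
top green_key_grip 136 ((577.0599365234375, 334.3764343261719), (46.45868682861328, 16.28457260131836), 78.45248413085938) 99.78403165004477
top yellow_key_grip 135 ((558.046630859375, 252.58493041992188), (45.414634704589844, 16.09598731994629), 79.36943817138672) 99.51036804264955
top red_key_grip 133 ((544.5146484375, 172.49740600585938), (46.40094757080078, 15.756601333618164), 78.94548797607422) 99.54876238411364
top plate 2132 ((571.0455322265625, -255.41629028320312), (205.43594360351562, 177.52001953125), 6.298479080200195) 98.97595205175881
```

The pictures show the keys in the white rack, green outermost (scene 483,203; top 183,182). The plate's dark slot is at scene (200,228) and top (433,180).

```bash
cat >> h.py <<'E'
def hole(p, st, zp, box, thr=70):
    "dark blob in box -> minAreaRect on plane z=zp"
    g=cv2.cvtColor(p["frame"],cv2.COLOR_RGB2GRAY); m=np.zeros((400,640),np.uint8)
    x0,y0,x1,y1=box; m[y0:y1,x0:x1]=(g[y0:y1,x0:x1]<thr)
    n,l,s,c=cv2.connectedComponentsWithStats(m); i=1+np.argmax(s[1:,4])
    cs,_=cv2.findContours((l==i).astype(np.uint8),cv2.RETR_EXTERNAL,cv2.CHAIN_APPROX_NONE)
    uv=cs[0][:,0].astype(float)
    K=p["camera_matrix"]; d=np.c_[(uv[:,0]-K[0,2])/K[0,0],(uv[:,1]-K[1,2])/K[1,1],np.ones(len(uv))]
    if "R" in p: R=np.array(p["R"]).T; o=-R@np.array(p["t"])
    else:
        H=np.array(p["hand_eye"]); T=Rn.from_quat(st["ee_rot"]).as_matrix()
        R=T@H[:3,:3]; o=T@H[:3,3]+st["position"]
    d=d@R.T; w=o+d*((zp-o[2])/d[:,2])[:,None]
    return s[i],cv2.minAreaRect(w[:,:2].astype(np.float32))
E
python3 - <<'E'
from h import *
for n,b in(("scene",(180,205,220,250)),("top",(415,160,452,202))):
    p=eyes.get_image(n); print(n,hole(p,None,100,b))
p=eyes.get_image("wrist");print(p["hand_eye"],p["camera_matrix"])
E
```

```text
scene (array([194, 217,  12,  23, 247], dtype=int32), ((574.25927734375, -251.15139770507812), (51.49326705932617, 21.321063995361328), 2.165677070617676))
top (array([428, 168,  12,  25, 246], dtype=int32), ((570.9907836914062, -251.3081512451172), (56.021873474121094, 23.223556518554688), 2.120633125305176))
[[-3.87741778e-04 -9.48828714e-01 -3.15790945e-01  8.04028168e+01]
 [ 9.99999902e-01 -4.35290417e-04  8.00349316e-05 -7.27111930e-03]
 [-2.13400213e-04 -3.15790883e-01  9.48828790e-01 -1.43416086e+02]
 [ 0.00000000e+00  0.00000000e+00  0.00000000e+00  1.00000000e+00]] [[338.59639504   0.         319.24985954]
 [  0.         338.59639504 196.66206697]
 [  0.           0.           1.        ]]
```

Request:
apply_moves:
  delta_rot:
    - [0,0,0]
    - [0,0,0]
    - [0,0,0]
    - [0,0,0]
    - [0,0,0]
    - [0,0,0]
    - [0,0,0]
    - [0,0,0]
    - [0,0,0]
    - [0,0,0]
    - [0,0,0]
    - [0,0,0]
    - [0,0,0]
    - [0,0,0]
    - [0,0,0]
    - [0,0,0]
    - [0,0,0.95]
    - [0,0,0.95]
    - [0,0,0.95]
    - [0,0,0]
  xyz:
    - [-0.91,0.4,0]
    - [-0.91,0.4,0]
    - [-0.91,0.4,0]
    - [-0.91,0.4,0]
    - [-0.91,0.4,0]
    - [-0.91,0.4,0]
    - [-0.91,0.4,0]
    - [-0.91,0.4,0]
    - [-0.91,0.4,0]
    - [-0.91,0.4,0]
    - [-0.91,0.4,0]
    - [-0.91,0.4,0]
    - [-0.91,0.4,0]
    - [-0.91,0.4,0]
    - [-0.91,0.4,0]
    - [-0.91,0.4,0]
    - [-0.91,0.4,0]
    - [-0.91,0.4,0]
    - [-0.91,0.4,0]
    - [0,0,0]
  hand: [-1,-1,-1,-1,-1,-1,-1,-1,-1,-1,-1,-1,-1,-1,-1,-1,-1,-1,-1,-1]

```text
clock: 2.82
position: [559.2, -272.0, 230.9]
ee_rot: [-0.019, 1.0, -0.0, 0.001]
contact_force: [0.7, -0.2, 0.0]
gripper_width: 85.5
grasp_force: 0.0
```

```bash
cat >> h.py <<'E'
def pose():
    s=arm.read_state(); T=Rn.from_quat(s["ee_rot"]).as_matrix()
    print("t",round(s["clock"],2),"pos",s["position"].round(1),"yaw_y",np.degrees(np.arctan2(T[1,1],T[0,1])).round(2),"z",T[:,2].round(4),"q",s["joints"].round(3),"F",s["contact_force"].round(1),"w",round(s["gripper_width"],1),"g",round(s["grasp_force"],1))
    return s,T
def need(target,yaw=None):
    s,T=pose(); d=T.T@(np.array(target)-s["position"])/25
    print("xyz units",d.round(3))
    if yaw is not None:
        y=np.degrees(np.arctan2(T[1,1],T[0,1])); print("rz units",round(-(((yaw-y+180)%360)-180)/6,3))
E
python3 - <<'E'
from h import *
s,T=pose(); p=eyes.get_image("wrist"); save(p,"w1.png")
w=cloud(p,s)
m=nets.masks_of("slot",p); print([(x["score"],x["bbox"]) for x in m][:2])
E
```

```text
t 2.82 pos [ 559.2 -272.   230.9] yaw_y 92.18 z [ 1.2e-03 -2.0e-04 -1.0e+00] q [-0.193  0.379 -0.002 -0.    -1.189 -1.34 ] F [ 0.7 -0.2  0. ] w 85.5 g 0.0
[(0.69, [227.4, 63.4, 458.9, 304.3])]
```

View pics/w1.png

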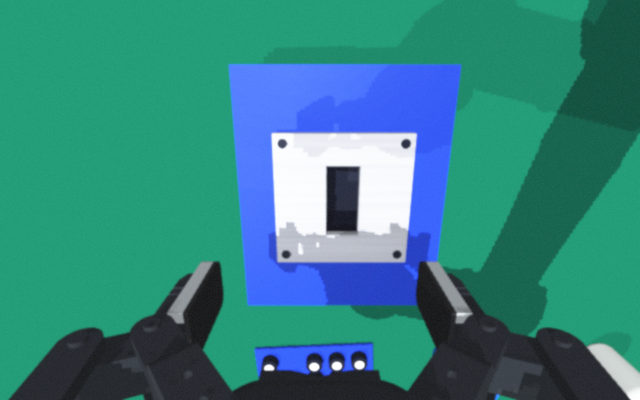

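The plate is nearly straight in view, with its slot at pixels (327–359, 167–232).

```bash
python3 - <<'E'
from h import *
s,T=pose(); p=eyes.get_image("wrist")
for t in(80,110): print(hole(p,s,100,(300,150,385,240),t))
w=cloud(p,s); g=p["frame"].astype(int)
# plate outline: bright, low-saturation or grey, at z~100
sat=g.max(2)-g.min(2); m=((sat<25)&(g.min(2)>100)).astype(np.uint8); m[:120]=0;m[270:]=0;m[:,:260]=0;m[:,425:]=0
q=w[m>0]; print(cv2.minAreaRect(q[:,:2].astype(np.float32)),np.median(q[:,2]))
print("to green"); need((577,334,230),169)
E
```

```text
t 2.92 pos [ 556.5 -273.4  230.9] yaw_y 92.28 z [-8.e-04  2.e-04 -1.e+00] q [-0.196  0.377 -0.005 -0.    -1.19  -1.335] F [-0.3  0.3 -0.8] w 85.5 g 0.0
(array([ 328,  171,   32,   64, 1896], dtype=int32), ((572.560546875, -251.92108154296875), (57.3778190612793, 25.720539093017578), 2.2439210414886475))
(array([ 328,  171,   33,   65, 1999], dtype=int32), ((573.0357666015625, -251.6580047607422), (58.47803497314453, 26.661556243896484), 2.5391902923583984))
((572.3189086914062, -252.5131072998047), (114.58466339111328, 114.5601577758789), 2.7966701984405518) nan
to green
t 2.97 pos [ 555.9 -273.9  231.1] yaw_y 92.22 z [-7.e-04  2.e-04 -1.e+00] q [-0.197  0.376 -0.006 -0.    -1.19  -1.335] F [-0.3  0.1  0.9] w 85.3 g 0.0
xyz units [-1.785 24.266  0.046]
rz units -12.797
```

Request:
apply_moves:
  delta_rot:
    - [0,0,0]
    - [0,0,0]
    - [0,0,0]
    - [0,0,0]
    - [0,0,0]
    - [0,0,0]
    - [0,0,0]
    - [0,0,0]
    - [0,0,0]
    - [0,0,0]
    - [0,0,0]
    - [0,0,0]
    - [0,0,0]
    - [0,0,0]
    - [0,0,0]
    - [0,0,0]
    - [0,0,0]
    - [0,0,0]
    - [0,0,0]
    - [0,0,0]
  xyz:
    - [-0.07,1,0]
    - [-0.07,1,0]
    - [-0.07,1,0]
    - [-0.07,1,0]
    - [-0.07,1,0]
    - [-0.07,1,0]
    - [-0.07,1,0]
    - [-0.07,1,0]
    - [-0.07,1,0]
    - [-0.07,1,0]
    - [-0.07,1,0]
    - [-0.07,1,0]
    - [-0.07,1,0]
    - [-0.07,1,0]
    - [-0.07,1,0]
    - [-0.07,1,0]
    - [-0.07,1,0]
    - [-0.07,1,0]
    - [-0.07,1,0]
    - [-0.07,1,0]
  hand: [-1,-1,-1,-1,-1,-1,-1,-1,-1,-1,-1,-1,-1,-1,-1,-1,-1,-1,-1,-1]

```text
clock: 4.63
position: [572.2, 226.7, 231.7]
ee_rot: [-0.018, 1.0, 0.0, 0.0]
contact_force: [-0.0, -0.3, 0.4]
gripper_width: 85.6
grasp_force: 0.0
```

Request:
apply_moves:
  delta_rot:
    - [0,0,0]
    - [0,0,0]
    - [0,0,0]
    - [0,0,0]
    - [0,0,-1]
    - [0,0,-1]
    - [0,0,-1]
    - [0,0,-1]
    - [0,0,-1]
    - [0,0,-1]
    - [0,0,-1]
    - [0,0,-1]
    - [0,0,-1]
    - [0,0,-1]
    - [0,0,-1]
    - [0,0,-1]
    - [0,0,-0.8]
    - [0,0,0]
  xyz:
    - [-0.07,1,0]
    - [-0.07,1,0]
    - [-0.07,1,0]
    - [-0.07,1,0]
    - [0,0,0]
    - [0,0,0]
    - [0,0,0]
    - [0,0,0]
    - [0,0,0]
    - [0,0,0]
    - [0,0,0]
    - [0,0,0]
    - [0,0,0]
    - [0,0,0]
    - [0,0,0]
    - [0,0,0]
    - [0,0,0]
    - [0,0,0]
  hand: [-1,-1,-1,-1,-1,-1,-1,-1,-1,-1,-1,-1,-1,-1,-1,-1,-1,-1]

```text
clock: 6.13
position: [575.8, 325.7, 231.6]
ee_rot: [-0.636, 0.772, -0.0, 0.0]
contact_force: [-0.0, 0.1, -1.0]
gripper_width: 85.4
grasp_force: 0.0
```

```bash
python3 - <<'E'
from h import *
eyes.get_image("wrist")
s,T=pose(); p=eyes.get_image("wrist"); save(p,"w2.png"); w=cloud(p,s)
for k in("green_key_grip","yellow_key_grip"):
    for x in nets.masks_of(k,p)[:1]:
        q=w[cv2.dilate(x["region"].astype(np.uint8),np.ones((3,3)))>0]; q=q[(q[:,2]>96)&(q[:,2]<106)]
        print(k,x["score"],x["bbox"],len(q),cv2.minAreaRect(q[:,:2].astype(np.float32)),np.median(q[:,2]))
E
```

```text
t 6.18 pos [575.8 325.9 231.6] yaw_y 168.79 z [ 1.e-04 -0.e+00 -1.e+00] q [ 0.759  0.447  0.107  0.    -1.231 -0.955] F [-0.4  0.1  0.3] w 85.4 g 0.0
green_key_grip 0.69 [290.8, 151.0, 344.3, 219.6] 939 ((581.1734619140625, 334.9474182128906), (45.109004974365234, 15.563000679016113), 79.0668716430664) 101.55633081203322
yellow_key_grip 0.58 [285.5, 60.6, 351.6, 125.8] 1221 ((561.74951171875, 253.49534606933594), (45.584930419921875, 16.004539489746094), 79.55738830566406) 101.50753769524164
```

View pics/w2.png

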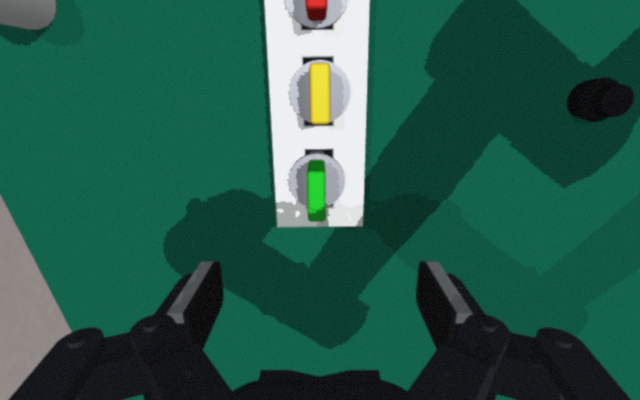

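```bash
python3 - <<'E'
from h import *
need((580,335,60),169.2)
E
```

```text
t 6.33 pos [575.7 326.5 231.5] yaw_y 168.82 z [ 0.e+00  1.e-04 -1.e+00] q [ 0.76   0.448  0.108 -0.    -1.231 -0.955] F [-0.3  0.2  0.4] w 85.5 g 0.0
xyz units [-0.366 -0.102  6.859]
rz units -0.063
```

Request:
apply_moves:
  delta_rot:
    - [0,0,-0.06]
    - [0,0,0]
    - [0,0,0]
    - [0,0,0]
    - [0,0,0]
    - [0,0,0]
    - [0,0,0]
    - [0,0,0]
    - [0,0,0]
    - [0,0,0]
    - [0,0,0]
    - [0,0,0]
  xyz:
    - [-0.37,-0.1,0]
    - [0,0,0.9]
    - [0,0,0.9]
    - [0,0,0.9]
    - [0,0,0.9]
    - [0,0,0.9]
    - [0,0,0.9]
    - [0,0,0.6]
    - [0,0,0.4]
    - [0,0,0.45]
    - [0,0,0]
    - [0,0,0]
  hand: [-1,-1,-1,-1,-1,-1,-1,-1,-1,-1,-1,-1]

```text
clock: 7.33
position: [580.1, 335.9, 60.0]
ee_rot: [-0.638, 0.77, -0.0, -0.0]
contact_force: [0.6, 1.1, 0.9]
gripper_width: 85.7
grasp_force: 0.0
```

```bash
python3 - <<'E'
from h import *
need((580,335,60),169.2)
E
```

```text
t 7.33 pos [580.1 335.9  60. ] yaw_y 169.31 z [ 1.e-04 -3.e-04 -1.e+00] q [ 0.766  0.61  -0.072  0.    -0.889 -0.953] F [0.6 1.1 0.9] w 85.7 g 0.0
xyz units [ 0.037 -0.003 -0.001]
rz units 0.018
```

Request:
apply_moves:
  delta_rot:
    - [0,0,0]
    - [0,0,0]
    - [0,0,0]
    - [0,0,0]
    - [0,0,0]
    - [0,0,0]
    - [0,0,0]
    - [0,0,0]
    - [0,0,0]
    - [0,0,0]
    - [0,0,0]
    - [0,0,0]
  xyz:
    - [0,0,0]
    - [0,0,0]
    - [0,0,0]
    - [0,0,0]
    - [0,0,0]
    - [0,0,0]
    - [0,0,0]
    - [0,0,0]
    - [0,0,0]
    - [0,0,0]
    - [0,0,0]
    - [0,0,0]
  hand: [1,1,1,1,1,1,1,1,1,1,1,1]

```text
clock: 8.33
position: [580.1, 335.8, 60.6]
ee_rot: [-0.638, 0.77, -0.0, 0.0]
contact_force: [-0.1, 0.0, 5.2]
gripper_width: 14.9
grasp_force: 59.2
```

Request:
apply_moves:
  delta_rot:
    - [0,0,0]
    - [0,0,0]
    - [0,0,0]
    - [0,0,0]
    - [0,0,0]
    - [0,0,0]
    - [0,0,0]
    - [0,0,0]
    - [0,0,0]
    - [0,0,0]
    - [0,0,0]
  xyz:
    - [0,0,-0.3]
    - [0,0,-0.5]
    - [0,0,-0.8]
    - [0,0,-0.8]
    - [0,0,-0.8]
    - [0,0,-0.8]
    - [0,0,-0.8]
    - [0,0,-0.8]
    - [0,0,-0.8]
    - [0,0,-0.4]
    - [0,0,0]
  hand: [1,1,1,1,1,1,1,1,1,1,1]

```text
clock: 9.25
position: [580.8, 336.4, 233.5]
ee_rot: [-0.638, 0.77, -0.0, 0.003]
contact_force: [-0.1, 0.1, -0.7]
gripper_width: 15.2
grasp_force: 58.6
```

```bash
python3 - <<'E'
from h import *
need((572.5,-252,231),92.4)
s=arm.read_state(); p=eyes.get_image("wrist"); save(p,"w3.png"); w=cloud(p,s)
for x in nets.masks_of("green_key_grip",p)[:1]:
    q=w[x["region"]]; q=q[~np.isnan(q[:,0])]; T=Rn.from_quat(s["ee_rot"]).as_matrix()
    q=(q-s["position"])@T; q=q[q[:,2]<q[:,2].min()+8]
    print(x["bbox"],len(q),cv2.minAreaRect(q[:,:2].astype(np.float32)),q.min(0),q.max(0))
E
```

```text
t 9.25 pos [580.8 336.4 233.5] yaw_y 169.31 z [ 0.0047  0.0036 -1.    ] q [ 7.660e-01  4.600e-01  1.320e-01  1.000e-03 -1.237e+00 -9.520e-01] F [-0.1  0.1 -0.7] w 15.2 g 58.6
xyz units [ 2.3189e+01 -4.0360e+00  1.2000e-02]
rz units 12.819
[262.2, 188.5, 374.6, 366.1] 4755 ((-0.0040149688720703125, -0.3728599548339844), (16.597496032714844, 47.14006423950195), 89.38591003417969) [-23.55381067  -8.78410351 -43.05724763] [ 23.56793825   7.95971547 -35.06012802]
```

View pics/w3.png

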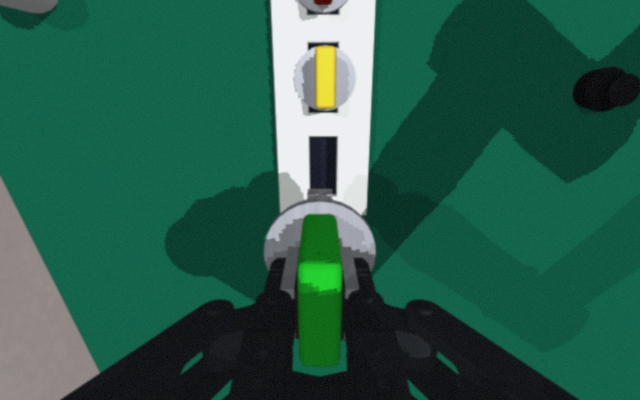

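The green key is held centred (320,290), and its rack hole at (322,165) is empty. Yellow and red are undisturbed.

Request:
apply_moves:
  delta_rot:
    - [0,0,0]
    - [0,0,0]
    - [0,0,0]
    - [0,0,0]
    - [0,0,0]
    - [0,0,0]
    - [0,0,0]
    - [0,0,0]
    - [0,0,0]
    - [0,0,0]
    - [0,0,0]
    - [0,0,0]
    - [0,0,0]
    - [0,0,0]
    - [0,0,0]
    - [0,0,0]
    - [0,0,0]
    - [0,0,0]
    - [0,0,0]
    - [0,0,0]
  xyz:
    - [0.5,-0.09,0]
    - [0.8,-0.14,0]
    - [0.97,-0.17,0]
    - [0.97,-0.17,0]
    - [0.97,-0.17,0]
    - [0.97,-0.17,0]
    - [0.97,-0.17,0]
    - [0.97,-0.17,0]
    - [0.97,-0.17,0]
    - [0.97,-0.17,0]
    - [0.97,-0.17,0]
    - [0.97,-0.17,0]
    - [0.97,-0.17,0]
    - [0.97,-0.17,0]
    - [0.97,-0.17,0]
    - [0.97,-0.17,0]
    - [0.97,-0.17,0]
    - [0.97,-0.17,0]
    - [0.97,-0.17,0]
    - [0.97,-0.17,0]
  hand: [1,1,1,1,1,1,1,1,1,1,1,1,1,1,1,1,1,1,1,1]

```text
clock: 11.02
position: [572.0, -142.0, 228.3]
ee_rot: [-0.638, 0.77, 0.001, -0.001]
contact_force: [-0.1, -0.2, -1.2]
gripper_width: 15.5
grasp_force: 58.6
```

Request:
apply_moves:
  delta_rot:
    - [0,0,0]
    - [0,0,0]
    - [0,0,0]
    - [0,0,0]
    - [0,0,0]
    - [0,0,0.8]
    - [0,0,1]
    - [0,0,1]
    - [0,0,1]
    - [0,0,1]
    - [0,0,1]
    - [0,0,1]
    - [0,0,1]
    - [0,0,1]
    - [0,0,1]
    - [0,0,1]
    - [0,0,1]
    - [0,0,1]
    - [0,0,0]
    - [0,0,0]
  xyz:
    - [0.97,-0.17,0]
    - [0.97,-0.17,0]
    - [0.97,-0.17,0]
    - [0.97,-0.17,0]
    - [0.5,-0.1,0]
    - [0,0,0]
    - [0,0,0]
    - [0,0,0]
    - [0,0,0]
    - [0,0,0]
    - [0,0,0]
    - [0,0,0]
    - [0,0,0]
    - [0,0,0]
    - [0,0,0]
    - [0,0,0]
    - [0,0,0]
    - [0,0,0]
    - [0,0,0]
    - [0,0,0]
  hand: [1,1,1,1,1,1,1,1,1,1,1,1,1,1,1,1,1,1,1,1]

```text
clock: 12.68
position: [571.7, -251.5, 229.0]
ee_rot: [-0.023, 1.0, 0.0, -0.001]
contact_force: [-0.2, 0.3, -1.7]
gripper_width: 15.4
grasp_force: 58.5
```

```bash
python3 - <<'E'
from h import *
need((572.5,-252,150),92.4)
E
```

```text
t 12.68 pos [ 571.7 -251.5  229. ] yaw_y 92.65 z [-2.e-03  6.e-04 -1.e+00] q [-0.156  0.387  0.005 -0.    -1.191 -1.369] F [-0.2  0.3 -1.7] w 15.4 g 58.5
xyz units [-0.036 -0.024  3.161]
rz units 0.041
```

Request:
apply_moves:
  delta_rot:
    - [0,0,0.04]
    - [0,0,0]
    - [0,0,0]
    - [0,0,0]
    - [0,0,0]
    - [0,0,0]
    - [0,0,0]
  xyz:
    - [-0.03,-0.02,0.3]
    - [0,0,0.7]
    - [0,0,0.7]
    - [0,0,0.7]
    - [0,0,0.5]
    - [0,0,0.25]
    - [0,0,0]
  hand: [1,1,1,1,1,1,1]

```text
clock: 13.27
position: [571.9, -251.8, 148.9]
ee_rot: [-0.02, 1.0, 0.001, -0.002]
contact_force: [-0.3, -0.5, -2.2]
gripper_width: 15.3
grasp_force: 58.5
```

```bash
python3 - <<'E'
from h import *
need((572.5,-252,115.5),92.4)
p=eyes.get_image("wrist"); a=p["frame"][100:400,160:480]
q=eyes.get_image("scene")["frame"][130:330,120:300]
im=np.zeros((600,800,3),np.uint8); im[:300,:320]=a; im[:600,330:800]=cv2.resize(q,(470,600)) if 0 else 0
q=cv2.resize(q,(468,520)); im[:520,330:798]=q
cv2.imwrite("pics/c4.png",im[:,:,::-1])
E
```

```text
t 13.27 pos [ 571.9 -251.8  148.9] yaw_y 92.3 z [-0.0043  0.0011 -1.    ] q [-1.560e-01  4.520e-01 -1.020e-01 -1.000e-03 -1.021e+00 -1.374e+00] F [-0.3 -0.5 -2.2] w 15.3 g 58.5
xyz units [-0.028 -0.01   1.336]
rz units -0.017
```

View pics/c4.png

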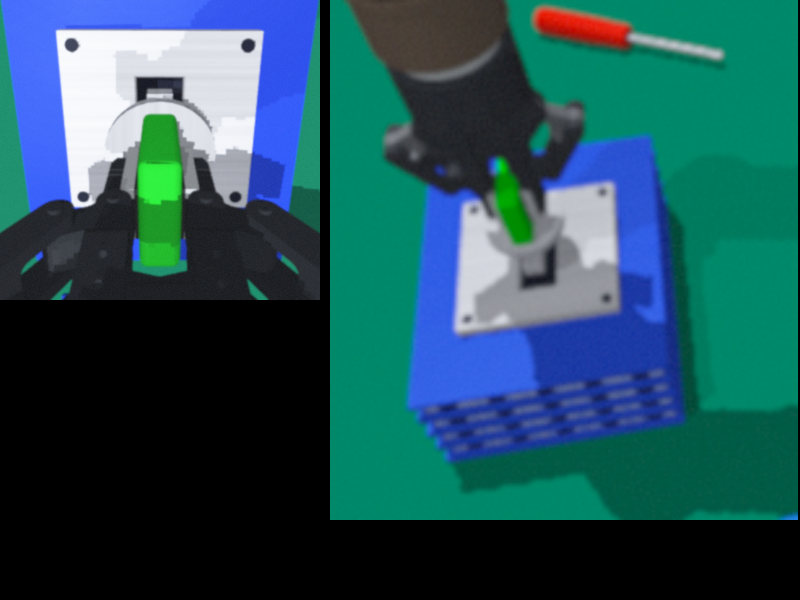

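In the wrist crop the head (147–173, 95) is centred in the slot opening (136–183). In the scene crop it sits above the slot. I'll lower it.

Request:
apply_moves:
  delta_rot:
    - [0,0,0]
    - [0,0,0]
    - [0,0,0]
    - [0,0,0]
    - [0,0,0]
    - [0,0,0]
  xyz:
    - [-0.02,0,0.2]
    - [0,0,0.3]
    - [0,0,0.3]
    - [0,0,0.3]
    - [0,0,0.15]
    - [0,0,0]
  hand: [1,1,1,1,1,1]

```text
clock: 13.87
position: [572.8, -251.9, 118.4]
ee_rot: [-0.02, 1.0, 0.0, -0.001]
contact_force: [-0.1, 0.1, -2.2]
gripper_width: 15.4
grasp_force: 58.5
```

```bash
python3 - <<'E'
from h import *
need((572.5,-252,115.5),92.4)
E
```

```text
t 13.87 pos [ 572.8 -251.9  118.4] yaw_y 92.25 z [-2.9e-03  8.0e-04 -1.0e+00] q [-0.156  0.483 -0.136 -0.    -0.955 -1.375] F [-0.1  0.1 -2.2] w 15.4 g 58.5
xyz units [ 0.011 -0.004  0.116]
rz units -0.025
```

Request:
apply_moves:
  delta_rot:
    - [0,0,0]
    - [0,0,0]
    - [0,0,0]
    - [0,0,0]
  xyz:
    - [0,0,0.06]
    - [0,0,0.04]
    - [0,0,0]
    - [0,0,0]
  hand: [1,1,1,1]

```text
clock: 14.2
position: [573.9, -252.1, 117.8]
ee_rot: [-0.02, 1.0, -0.0, 0.0]
contact_force: [0.4, -0.3, -1.3]
gripper_width: 15.6
grasp_force: 58.5
```

Request:
apply_moves:
  delta_rot:
    - [0,0,0]
    - [0,0,0]
    - [0,0,0]
  xyz:
    - [0,0,0.03]
    - [0,0,0]
    - [0,0,0]
  hand: [1,1,1]

```text
clock: 14.45
position: [573.7, -252.1, 116.9]
ee_rot: [-0.02, 1.0, -0.0, 0.0]
contact_force: [-0.5, -1.3, -1.7]
gripper_width: 15.0
grasp_force: 58.5
```

Request:
apply_moves:
  delta_rot:
    - [0,0,0]
    - [0,0,0]
    - [0,0,0]
    - [0,0,0]
  xyz:
    - [-0.0,0,0.03]
    - [0,0,0.02]
    - [0,0,0]
    - [0,0,0]
  hand: [1,1,1,1]

```text
clock: 14.78
position: [573.7, -252.1, 115.6]
ee_rot: [-0.02, 1.0, -0.0, 0.0]
contact_force: [0.1, 0.3, -1.3]
gripper_width: 15.3
grasp_force: 58.6
```

Request:
apply_moves:
  delta_rot:
    - [0,0,0]
    - [0,0,0]
    - [0,0,0]
  xyz:
    - [0,0,0.03]
    - [0,0,0]
    - [0,0,0]
  hand: [1,1,1]

```text
clock: 15.03
position: [573.7, -252.1, 115.5]
ee_rot: [-0.02, 1.0, -0.0, 0.0]
contact_force: [-2.1, 1.6, 4.8]
gripper_width: 15.4
grasp_force: 59.3
```

Contact came at z 115.5, as expected. I'll turn a quarter.

Request:
apply_moves:
  delta_rot:
    - [0,0,-0.5]
    - [0,0,-0.9]
    - [0,0,-0.9]
    - [0,0,-0.9]
    - [0,0,-0.9]
    - [0,0,-0.9]
    - [0,0,-0.9]
    - [0,0,-0.9]
    - [0,0,-0.9]
    - [0,0,-0.9]
    - [0,0,-0.9]
    - [0,0,-0.9]
    - [0,0,-0.9]
    - [0,0,-0.9]
    - [0,0,-0.9]
    - [0,0,-0.9]
    - [0,0,-0.9]
    - [0,0,-0.1]
    - [0,0,0]
    - [0,0,0]
  xyz:
    - [0.03,0,0]
    - [0,0,0]
    - [0,0,0]
    - [0,0,0]
    - [0,0,0]
    - [0,0,0]
    - [0,0,0]
    - [0,0,0]
    - [0,0,0]
    - [0,0,0]
    - [0,0,0]
    - [0,0,0]
    - [0,0,0]
    - [0,0,0]
    - [0,0,0]
    - [0,0,0]
    - [0,0,0]
    - [0,0,0]
    - [0,0,0]
    - [0,0,0]
  hand: [1,1,1,1,1,1,1,1,1,1,1,1,1,1,1,1,1,1,1,1]

```text
clock: 16.7
position: [574.1, -252.3, 115.6]
ee_rot: [0.72, -0.694, 0.001, -0.001]
contact_force: [1.5, 1.2, 3.5]
gripper_width: 15.3
grasp_force: 59.2
```

```bash
python3 - <<'E'
from h import *
need((573,-252,115.5),182.5)
s=arm.read_state();p=eyes.get_image("wrist");w=cloud(p,s);save(p,"w5.png")
x=nets.masks_of("green_key_grip",p)[0]; q=w[x["region"]]; q=q[(q[:,2]>149)&(q[:,2]<162)]
print(x["bbox"],len(q),cv2.minAreaRect(q[:,:2].astype(np.float32)),np.median(q[:,2]))
E
```

```text
t 16.7 pos [ 574.1 -252.3  115.6] yaw_y -177.83 z [ 2.8e-03 -7.0e-04 -1.0e+00] q [-0.156  0.485 -0.14   0.    -0.942  0.194] F [1.5 1.2 3.5] w 15.3 g 59.2
xyz units [-0.012  0.043  0.004]
rz units -0.055
[262.6, 199.7, 378.2, 364.2] 4810 ((574.3282470703125, -252.405029296875), (16.38389015197754, 46.735626220703125), 2.175210475921631) 156.56283080050758
```

View pics/w5.png

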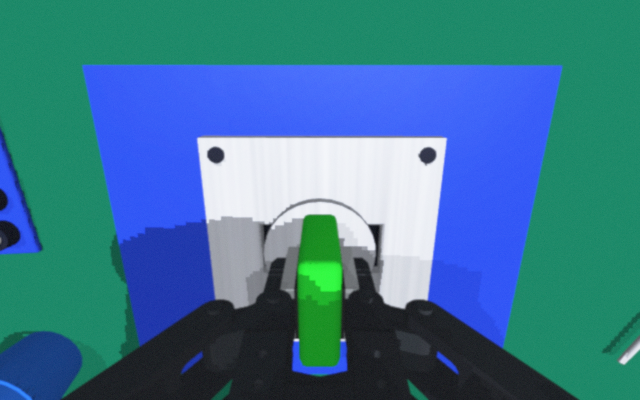

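The handle lies across the slot, whose ends show at (267,240) and (378,240) either side of the collar. It is square to the plate within about 0.3°, so I'll release.

Request:
apply_moves:
  delta_rot:
    - [0,0,0]
    - [0,0,0]
    - [0,0,0]
    - [0,0,0]
    - [0,0,0]
    - [0,0,0]
    - [0,0,0]
    - [0,0,0]
    - [0,0,0]
    - [0,0,0]
    - [0,0,0]
    - [0,0,0]
    - [0,0,0]
    - [0,0,0]
    - [0,0,0]
    - [0,0,0]
  xyz:
    - [0,0,0]
    - [0,0,0]
    - [0,0,0]
    - [0,0,0]
    - [0,0,0]
    - [0,0,0]
    - [0,0,0]
    - [0,0,0]
    - [0,0,-0.3]
    - [0,0,-0.6]
    - [0,0,-0.9]
    - [0,0,-0.9]
    - [0,0,-0.9]
    - [0,0,-0.9]
    - [0,0,-0.5]
    - [0,0,0]
  hand: [-1,-1,-1,-1,-1,-1,-1,-1,-1,-1,-1,-1,-1,-1,-1,-1]

```text
clock: 18.13
position: [574.6, -252.8, 244.5]
ee_rot: [0.721, -0.693, 0.004, -0.002]
contact_force: [0.2, -0.9, 0.0]
gripper_width: 85.5
grasp_force: 0.0
```

```bash
python3 - <<'E'
from h import *
s,T=pose();p=eyes.get_image("wrist");w=cloud(p,s);save(p,"w6.png")
x=nets.masks_of("green_key_grip",p)[0]; q=w[x["region"]]; q=q[(q[:,2]>149)&(q[:,2]<162)]
print(x["bbox"],len(q),cv2.minAreaRect(q[:,:2].astype(np.float32)),np.median(q[:,2]))
E
```

```text
t 18.13 pos [ 574.6 -252.8  244.5] yaw_y -177.71 z [ 0.0079 -0.0026 -1.    ] q [-1.560e-01  3.770e-01  2.900e-02  1.000e-03 -1.215e+00  1.960e-01] F [ 0.2 -0.9  0. ] w 85.5 g 0.0
[289.0, 152.2, 351.7, 229.0] 1307 ((574.303955078125, -252.60403442382812), (15.616193771362305, 45.640113830566406), 1.8941811323165894) 156.52436387762546
```

View pics/w6.png

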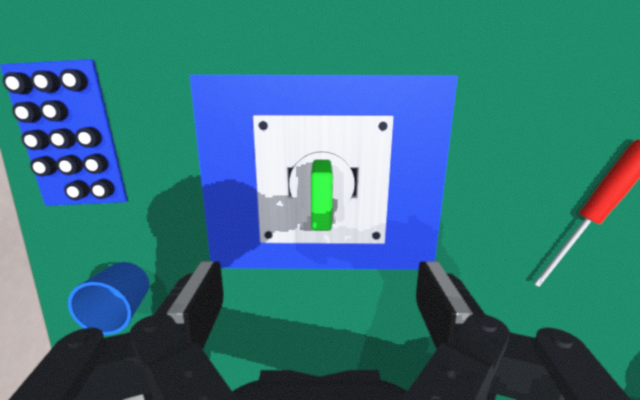

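The key stands seated at (321,195), square across the slot, with its collar flat and the gripper clear.

```bash
python3 -c "
from bench import arm
print(arm.job_done())"
```

```text
the job is handed in; nothing more can be done
None
```

The green key is seated in the slot, turned a quarter turn so its head lies across under the plate (square within about 0.5° by camera), and released. I left the red and yellow keys in the rack, and handed the job in at about 18 s.

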